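# Reset the tripped bench supply through its shuttered well

## Robot

A 7-joint arm with a two-finger parallel gripper is mounted at the origin on the work surface. World frame = base frame: x ahead of the robot, y to its left, z up, the work surface at z = 0. Lengths are in m, angles in degrees, forces in N, time in s.
With the tool pointing down it reaches from about 0.4 to 0.85 m from the base axis. Payload 6.9 kg.
Tool frame: the origin (TCP) lies at the very end of the fingers, on their centre line; the grasp point (between the pads) lies 19 mm behind it (manip.grip_depth is the distance from the TCP to the grasp point, in m); z points along the fingers, x is the direction in which the jaws open and shut, and the axes are right-handed (so a half turn about z gives the same grasp; the last joint's range is limited). The gripper opens to 85 mm and grips with 20 to 120 N. Pads are 22 mm wide; open, the fingers measure 114 mm over their backs; the gripper's body (76 mm by 85 mm) begins 54 mm behind the grasp point. The pads swing forward as they close: fully open they stand 13 mm farther back than shut.
Start: joints at [75.373, 29.078, -13.613, 85.955, 7.202, 65.827, -8.869], TCP at [0.221, -0.585, 0.231] pointing down, gripper open.
Joint ranges: [-176.47, 176.47], [-13.61, 117.27], [-81.72, 77.17], [0.22, 143.17], [-87.28, 267.28], [10, 112.55], [-165.47, 165.47]. Speed limits (degrees/s): [136.94, 136.94, 180, 180, 180, 180, 180].

## Interface

Orientations are given as a 3x3 rotation matrix whose columns are the frame's x, y, z axes.
In Python, from rig import manip gives the robot as it stands.
- The arm moves only by the tool drive_tool, never from a script. Its argument "moves" is a list of rows, each a list of 3 entries, a list of its own where there are three numbers: the shift along the tool's x, y, z in mm, then the turn about the tool's z in degrees, then the gripper's target within -1 to 1 (fully open at 1, half-way at 0, shut at -1). A call has 1 to 10 rows; each row is the pose to reach, as a shift and turn from the pose commanded when the call began, along the tool's axes at that moment; what a row does not reach only later rows make up. A row lasts 1/8 s, in which the tool goes at most 62.5 mm and 10.7 degrees, less where a joint would pass 70% of its speed; a pose out of reach is approached as far as the arm can. A call with a gripper value outside its range is refused whole. The fingers move at their own pace and stop on an object; "grip_force" is the grip in N (left out, the last holds). Time passes only in rows, so rows that repeat a pose let the fingers close. It gives the time, the measured TCP pose, the force and the opening at its end, in the units of the state.
- manip.state(): the state, without advancing time (a new reading comes with each control period).
- manip.grab_frame(name): name is "side" or "top" or "wrist"; returns a dict with "color" (384x512x3 uint8, red, green, blue), "range_z" (384x512 float32, m along the optical axis (not along the pixel's ray), 0 where there is no reading), "fx", "fy", "cx", "cy" (pixels), "world_from_camera" (4x4, takes a point from camera to world coordinates); the wrist camera has in their place "hand_eye" (4x4, takes a point from camera to tool coordinates, whose origin is the TCP and whose axes are the tool frame's). Camera axes: x right, y down, z forward; pixel columns grow to the right and rows downward; lengths in m; the calibration is good to about 2 mm. A picture is of the moment at which its call begins: read the wrist's pose just before it.
- manip.finish_job(): hands the job in, once; it reports no verdict.
The state is a dict: "t": time; "joint_pos": joint angles; "joint_velocities": joint speeds; "effort": joint torques, N m; "ee_pos": TCP position; "tcp_rot": TCP orientation; "force": force on the tool from outside, world axes, zero at the start; "torque": the same for the moment, N m; "width": opening from 0.0 (shut) to 1.0 (fully open).
Only numpy, scipy, OpenCV 4.12 (cv2) and the standard library are available. Lean on these libraries where they do the work, as an engineer would, in place of code of your own. Each camera call takes 0.05 s, during which the arm holds its last target.

## Task

The bench supply with the sliding shutter on top has tripped: with the fingertips, push its shutter all the way open by the tab, reach into the round well underneath and press the sunken reset key fully down, keeping it down for a full second. Then come out and push the shutter fully closed again. Only push and press: lift nothing, leave both supply units and the things around them where they stand, and do not press the key of the neighbouring unit, whose well has no shutter.

Things in the scene. Friction and masses are not known exactly. Their poses are not given: they have to be found in the camera images.
- supply: bench supply with the shutter: loose grey metal box, 100 mm (its x) x 170 mm (its y) x 60 mm high, 1.8 kg, standing on a cutting mat 3 mm thick; origin at the centre of its underside, z up. Round well of 50 mm diameter in the top, centred at its x 0, y -45 mm; the well's floor is 30 mm below the top face. Two aluminium rails run along its y on the top at x -34 and +34 mm, each 6 mm wide and 7 mm high
- supply_well (a point): centre of the well's mouth, in the plane of the supply's top face (60 mm above its underside); same axes as the supply
- shutter (a joint): travel of the shutter (m): 0 closed (centred over the well) to 0.060 fully open, towards the supply's +y. The well's mouth is wholly clear from 0.055. It starts closed or ajar, moves against about 1 to 2 N of friction and stays where it is left
- shutter_tab (a point): centre of the tab on the shutter; same axes as the supply. The shutter is an aluminium plate 60 x 60 mm, 4 mm thick, lying on the supply's top face between the rails; the tab is an upright rib 40 mm long (along x), 8 mm thick (along y) and 16 mm high that stands on the plate, 10 mm to the +y side of the plate's centre; this point is 8 mm below the tab's top and 8 mm above the plate
- reset_key (a joint): reset key in the supply's well, how far it is pressed (m): 0 released, 0.006 fully down. A round white cap of 26 mm diameter, centred in the well, its top 20 mm below the supply's top face when released; sprung, about 2.4 N to start it and 5 N fully down; it springs back by itself
- neighbour: second supply unit, same grey box (100 x 170 x 60 mm, 1.8 kg, loose) with the same well and key at the same place but neither shutter nor rails; origin at the centre of its underside. To be left where it stands
- neighbour_key (a joint): key in the neighbouring unit's open well, 0 released to 0.006 m down. Not to be pressed
- tin: closed black round tin, 46 mm diameter, 28 mm high, standing on the neighbouring unit; origin at the centre of its underside
- flux_jar: small closed jar, 38 mm diameter, 45 mm high, standing between the two units; origin at the centre of its underside
- solder_reel: solid metal reel, 56 mm diameter, 34 mm high, on end beyond the units; origin at the centre of its underside
- meter: handheld green meter lying flat, 75 x 160 x 36 mm, beyond the units; origin at the centre of its underside
- battery_holder: blue tray with two cells, 45 x 80 x 24 mm, beyond the units; origin at the centre of its underside
- screwdriver: screwdriver about 160 mm long lying along its x, handle to -x, on the robot's side of the units
Not all that is in view belongs to the job. What is shaped like the neighbour but blue is not meant.

How it is judged:
By the outcome, as a careful person would: the job done as asked, in the order asked, and still so for the second after the job is handed in, with the robot touching nothing.
It also fails if it takes over 56 s, if anything falls off the work surface, if the arm or the gripper's body presses on something with over 40 N, if the wrist force passes 120 N, or if a joint passes its speed limit or range.

## Working session

There is one attempt and no reset: what is moved stays moved. The work goes in short steps, Python scripts to look and compute and a tool call to move; the robot and the scene stay as the last step left them, time stands still between calls to the robot, and variables do not carry over. Pictures are saved under pics/ and viewed, and the job is handed in when it is done.

Besides the shell and the picture viewer there is one more tool, called after "Emit:" as name(argument=value, ...) on one line, values as JSON. drive_tool: Moves the arm, as the interface text tells. Its arguments: {"type":"object","properties":{"moves":{"type":"array","items":{"type":"array"}},"grip_force":{"type":"number"}},"required":["moves"]}

```bash
mkdir -p pics; ls
cat > h.py <<'E'
import numpy as np, cv2
from rig import manip
def grab(n,tag):
    s=manip.state(); f=manip.grab_frame(n)
    cv2.imwrite(f'pics/{tag}.png',cv2.cvtColor(f['color'],cv2.COLOR_RGB2BGR))
    if 'world_from_camera' in f: T=f['world_from_camera']
    else:
        A=np.eye(4);A[:3,:3]=s['tcp_rot'];A[:3,3]=s['ee_pos'];T=A@f['hand_eye']
    z=f['range_z'];v,u=np.mgrid[:z.shape[0],:z.shape[1]]
    P=np.stack([(u-f['cx'])*z/f['fx'],(v-f['cy'])*z/f['fy'],z],-1)@T[:3,:3].T+T[:3,3]
    P[z==0]=np.nan
    np.savez(f'pics/{tag}.npz',P=P,c=f['color'],T=T,K=[f['fx'],f['fy'],f['cx'],f['cy']])
    return s,f,P,T
E
python3 - <<'E'
from h import *
s=manip.state();print(s)
for n in('top','side'):
    _,f,P,T=grab(n,n+'0');print(n,T.round(3),f['fx'])
E
```

```text
pics
{'t': 0.0, 'joint_pos': array([ 75.37301233,  29.12670276, -13.60764661,  86.00900645,
         7.20098186,  65.82755009,  -8.86923199]), 'joint_velocities': array([-0.02416443, -0.01381942,  0.04477081, -0.00571787, -0.00504564,
        0.13366069,  0.02887003]), 'effort': array([-3.53215528e-04, -6.20600009e+01, -2.18637630e+00, -2.49652863e+01,
        1.28074415e-02,  1.21739792e-02, -9.41328040e-06]), 'ee_pos': array([ 0.22037101, -0.58431431,  0.23041435]), 'tcp_rot': array([[ 3.53002482e-01, -9.35622144e-01, -6.71923757e-04],
       [-9.35620604e-01, -3.53003120e-01,  1.69814067e-03],
       [-1.82600920e-03,  2.92178403e-05, -9.99998332e-01]]), 'force': array([-0.37109748, -1.19168115, -0.02190786]), 'torque': array([0.0106553 , 0.03138635, 0.00628579]), 'width': 0.998578365730596}
top [[-0.027 -0.98   0.196  0.244]
 [-0.999  0.035  0.034 -0.06 ]
 [-0.04  -0.195 -0.98   1.192]
 [ 0.     0.     0.     1.   ]] 412.6507625163138
side [[-0.701 -0.433  0.567 -0.176]
 [-0.713  0.4   -0.575  0.602]
 [ 0.022 -0.807 -0.589  0.766]
 [ 0.     0.     0.     1.   ]] 409.1105490943108
```

View pics/top0.png

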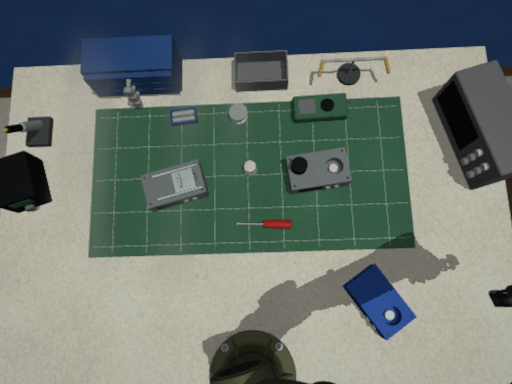

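View pics/side0.png

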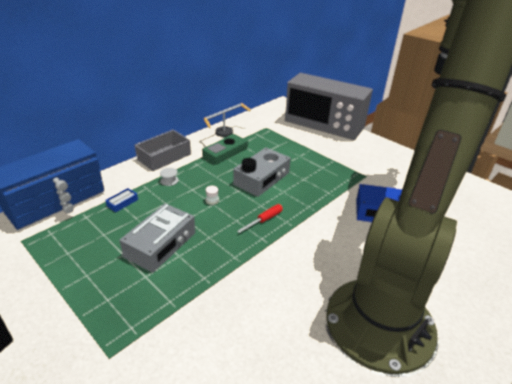

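Candidates: the grey box with rails and plate at top px (175,185), the grey box with an open well and tin at (319,170), and the blue lookalike at (380,302). The first matches the shutter unit, and the second is the neighbour. I'll check with a close crop.

Run:
```python
from h import *
d=np.load('pics/top0.npz');c=d['c'][150:220,130:220];P=d['P']
cv2.imwrite('pics/crop0.png',cv2.cvtColor(cv2.resize(c,None,fx=8,fy=8,interpolation=cv2.INTER_CUBIC),cv2.COLOR_RGB2BGR))
Z=P[150:220,130:220,2]
print((Z[::4,::4]*1000).round().astype(int))
for u,v in [(175,185),(319,170),(250,168),(205,162)]:print(P[v,u])
```

```text
[[                   1                    3                    4
                     2                    4                    3
                     0                    2                    7
                     4                    6                    3
                     4                    5                    3
                     4                    1                    2
                     0                    5                    2
                     4                    3]
 [                   3                    5                    5
                     6                    3                    4
                     5                    8                    1
                     1                    6                    4
                     2                    7                    2
                     5                    6                    3
                     0                    5                   -2
                     2                    2]
 [                   3                    0                    7
                     5             
[... 7406 characters left out ...]
               5                    3                    3
                     0                    7                    4
                     3                    1                    8
                     0                    3                    1
                     0                    1                    5
                     3                    3                    6
                     7                    1                    3
                     3                    1]]
[0.51881541 0.20242279 0.06976692]
[ 0.54829701 -0.2039931   0.06477656]
[ 0.56604453 -0.00938841  0.04908983]
[0.60319677 0.12787429 0.00225344]<stdin>:5: RuntimeWarning: invalid value encountered in cast
```

View pics/crop0.png

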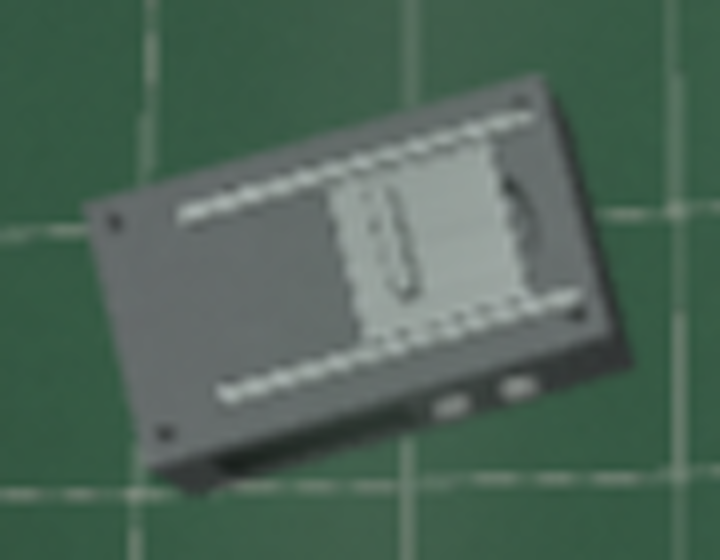

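The crop confirms it: two rails, a plate and a tab at about (180,181) full-frame, with the shutter slightly ajar and the well towards image right (-y world). Next I'll fit the pose.

```bash
cat > fit.py <<'E'
from h import *
def rect(P,c,x0,x1,y0,y1,zl=.056,zh=.09):
    m=(P[...,2]>zl)&(P[...,2]<zh)&(P[...,0]>x0)&(P[...,0]<x1)&(P[...,1]>y0)&(P[...,1]<y1)
    return m
E
python3 - <<'E'
from fit import *
d=np.load('pics/top0.npz');P=d['P'];T=d['T'];fx,fy,cx,cy=d['K']
def plane(uv,z):
    uv=np.atleast_2d(uv).astype(float);r=np.c_[(uv[:,0]-cx)/fx,(uv[:,1]-cy)/fy,np.ones(len(uv))]@T[:3,:3].T
    return T[:3,3]+r*((z-T[2,3])/r[:,2])[:,None]
# corners from crop (px/8 +130,150)
cor=np.array([(88,205),(545,75),(612,340),(150,467)])
W=plane((cor+.5)/8-.5+[130,150],.063);print(W.round(4))
print('sides',[np.linalg.norm(W[i]-W[(i+1)%4]).round(4) for i in range(4)],'centre',W.mean(0))
ey=(W[0]-W[1]+W[3]-W[2]);ey/=np.linalg.norm(ey);print('ey',ey,'yaw',np.degrees(np.arctan2(-ey[0],ey[1])))
m=rect(P,None,.42,.62,.08,.32);q=P[m][:,:2].astype(np.float32);print(m.sum(),cv2.minAreaRect(q*1000))
print('med', np.nanmedian(P[m][:,2]))
C=W.mean(0)[:2];e=ey[:2];ex=np.array([e[1],-e[0]])
L=(P[m][:,:2]-C)@np.c_[ex,e]
t=P[m][:,2]>.077;print('tab local',(L[t]*1000).mean(0),np.ptp(L[t],0)*1000,t.sum(),P[m][t,2].max())
for (u,v) in [(390,195),(405,300)]: 
  w=plane((np.array([u,v])+.5)/8-.5+[130,150],.083)[0,:2];print('tab end local',np.r_[(w-C)@ex,(w-C)@e]*1000)
for (u,v) in [(335,185),(362,340),(490,145),(520,295)]: 
  w=plane((np.array([u,v])+.5)/8-.5+[130,150],.067)[0,:2];print('plate local',np.r_[(w-C)@ex,(w-C)@e]*1000)
E
```

```text
[[0.553  0.3036 0.063 ]
 [0.5948 0.1393 0.063 ]
 [0.4968 0.1156 0.063 ]
 [0.457  0.2789 0.063 ]]
sides [np.float64(0.1695), np.float64(0.1009), np.float64(0.1681), np.float64(0.0991)] centre [0.52538259 0.2093446  0.063     ]
ey [-0.24170179  0.97035058  0.        ] yaw 13.987003297571484
2047 ((526.8714599609375, 211.92596435546875), (101.86506652832031, 171.2067108154297), 14.609586715698242)
med 0.06483936820240443
tab local [  0.93788622 -19.76997359] [39.16530919  8.39075059] 43 0.08660327055942174
tab end local [ 16.43349958 -23.70880863]
tab end local [-21.71018532 -19.97077863]
plate local [30.61118895 -3.17587928]
plate local [-26.96857809   0.5786842 ]
plate local [ 29.43141604 -59.98124411]
plate local [-26.70551271 -57.12644506]
```

```bash
cat > go.py <<'E'
from h import *
import sys
C=np.array([.526,.2105]);YAW=14.2
def local(x,y):
    a=np.radians(YAW);ex=np.array([np.cos(a),np.sin(a)]);ey=np.array([-np.sin(a),np.cos(a)])
    return C+ex*x+ey*y
def delta(x,y,z):
    s=manip.state();R=s['tcp_rot'];p=s['ee_pos']
    d=R.T@(np.r_[local(x,y),z]-p)*1000
    ang=np.degrees(np.arctan2(R[1,0],R[0,0])); want=YAW-90
    print('t',round(s['t'],2),'shift',d.round(1),'turn',round(ang-want,2),'width',s['width'].round(3),'F',s['force'].round(1))
    a=np.radians(YAW);Rl=np.array([[np.cos(a),np.sin(a)],[-np.sin(a),np.cos(a)]])
    print('local',(Rl@(p[:2]-C)*1000).round(1),'z',p[2].round(4))
if __name__=='__main__': delta(*map(float,sys.argv[1:4]))
E
python3 go.py 0 -.055 .2; python3 -c "
from rig import manip
print(manip.grab_frame('wrist')['hand_eye'].round(3))"
```

```text
[[ 1.     0.001 -0.    -0.001]
 [-0.001  0.945  0.326 -0.084]
 [ 0.    -0.326  0.945 -0.144]
 [ 0.     0.     0.     1.   ]]Traceback (most recent call last):
  File "go.py", line 14, in <module>
    if __name__=='__main__': delta(*map(float,sys.argv[1:4]))
                             ~~~~~^^^^^^^^^^^^^^^^^^^^^^^^^^^
  File "go.py", line 11, in delta
    print('t',round(s['t'],2),'shift',d.round(1),'turn',round(ang-want,2),'width',s['width'].round(3),'F',s['force'].round(1))
                                                                                  ^^^^^^^^^^^^^^^^
AttributeError: 'float' object has no attribute 'round'
```

```bash
sed -i "s/s\['width'\].round(3)/round(s['width'],3)/" go.py; python3 go.py 0 -.055 .2
```

```text
t 0.15 shift [-581.2 -560.3   31.4] turn 6.47 width 1.0 F [-1.1 -0.4  0.4]
local [-491.2 -695.7] z 0.2306
```

Emit:
drive_tool(moves=[[[-36, -35, 0], 0, 1], [[-76, -73, 0], 0, 0], [[-116, -112, 0], 1, -1], [[-156, -150, 0], 2, -1], [[-196, -189, 0], 3, -1], [[-236, -228, 0], 4, -1], [[-276, -266, 0], 5, -1], [[-316, -305, 0], 6, -1], [[-356, -343, 0], 6.5, -1], [[-396, -382, 0], 6.5, -1]])

```text
t: 1.4
ee_pos: [0.4386, -0.0778, 0.2314]
tcp_rot: [[0.244, -0.97, 0.0], [-0.97, -0.244, -0.0], [0.0, -0.0, -1.0]]
force: [0.9, -0.6, 0.4]
width: -0.003
```

```bash
python3 go.py 0 -.055 .2
```

```text
t 1.4 shift [-203.2 -155.3   31.3] turn -0.06 width -0.003 F [ 0.9 -0.6  0.4]
local [-155.5 -258.1] z 0.2314
```

Emit:
drive_tool(moves=[[[-40, -31, 0], 0, -1], [[-80, -62, 6], 0, -1], [[-120, -93, 13], 0, -1], [[-160, -124, 21], 0, -1], [[-190, -146, 28], 0, -1], [[-203, -155, 31], 0, -1], [[-203, -155, 31], 0, -1], [[-203, -155, 31], 0, -1]])

```text
t: 2.4
ee_pos: [0.5387, 0.1535, 0.2004]
tcp_rot: [[0.243, -0.97, -0.0], [-0.97, -0.243, -0.001], [0.001, 0.0, -1.0]]
force: [-0.8, 0.4, -0.2]
width: 0.003
```

```bash
python3 go.py 0 -.055 .2; python3 -c "
from h import *
grab('wrist','w1');grab('top','t1')"
```

```text
t 2.4 shift [-3.4 -1.7  0.4] turn -0.13 width 0.003 F [-0.8  0.4 -0.2]
local [ -1.7 -58.4] z 0.2004
```

View pics/w1.png

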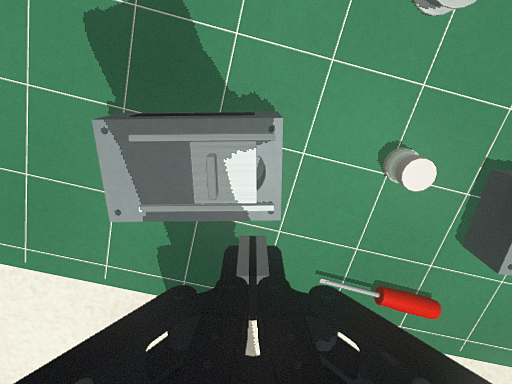

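Wrist view: the supply's top face has corners at about (94,119), (283,117), (280,220) and (108,221), with the tab at about (212,176). The jar and neighbour are well to the right. I'll refine the pose from this view.

Run:
```python
from go import *
d=np.load('pics/w1.npz');P=d['P'];T=d['T'];K=d['K'];c=d['c'];fx,fy,cx,cy=K
cv2.imwrite('pics/w1c.png',cv2.cvtColor(cv2.resize(c[105:230,85:295],None,fx=3.8,fy=3.8,interpolation=cv2.INTER_CUBIC),cv2.COLOR_RGB2BGR))
m=(P[...,2]>.058)&(P[...,2]<.09)&(P[...,0]>.42)&(P[...,0]<.64)&(P[...,1]>.08)&(P[...,1]<.33)
n,l,st,_=cv2.connectedComponentsWithStats(m.astype(np.uint8));k=1+st[1:,4].argmax();m=l==k
print(st[k],'rect',cv2.minAreaRect(P[m][:,:2].astype(np.float32)*1000),np.median(P[m][:,2]))
q=P[m];a=np.radians(YAW);B=np.array([[np.cos(a),np.sin(a)],[-np.sin(a),np.cos(a)]])
L=(q[:,:2]-C)@B.T*1000
for z0,z1 in[(.078,.09),(.0655,.0685)]:
  t=(q[:,2]>z0)&(q[:,2]<z1);print(z0,t.sum(),np.percentile(L[t],[2,50,98],axis=0).round(1))
for h,nm in((0,'x'),(1,'y')): print(nm,np.percentile(L[:,h],[.3,1,99,99.7]).round(1))
```

```text
[   92   117   191   105 18442] rect ((527.0466918945312, 211.33596801757812), (100.616943359375, 170.65206909179688), 14.658236503601074) 0.06467539714835974
0.078 420 [[-16.3 -25. ]
 [  3.2 -21.4]
 [ 21.3 -17.1]]
0.0655 1991 [[-39.  -74. ]
 [  4.3 -29.1]
 [ 46.6  73.4]]
x [-48.3 -47.5  51.2  51.6]
y [-84.2 -83.   83.6  84.8]
```

View pics/w1c.png

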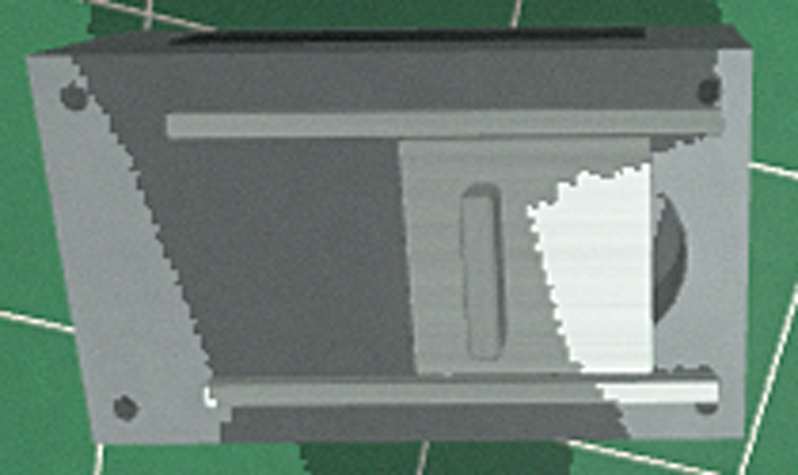

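```bash
sed -i 's/C=np.*/C=np.array([.527,.2114]);YAW=14.5/' go.py; python3 go.py 0 -.05 .073
```

```text
t 2.5 shift [ -9.1  -3.  127.6] turn -0.46 width -0.004 F [ 0.6 -0.4 -0.2]
local [ -3.1 -59. ] z 0.2006
```

Emit:
drive_tool(moves=[[[-5, -2, 25], -0.4, -1], [[-9, -3, 60], -0.4, -1], [[-9, -3, 95], -0.4, -1], [[-9, -3, 115], -0.4, -1], [[-9, -3, 125], -0.4, -1], [[-9, -3, 127], -0.4, -1], [[-9, -3, 127], -0.4, -1]])

```text
t: 3.38
ee_pos: [0.54, 0.1647, 0.0741]
tcp_rot: [[0.251, -0.968, 0.001], [-0.968, -0.251, 0.0], [-0.0, -0.001, -1.0]]
force: [-0.3, 0.3, -0.5]
width: 0.004
```

```bash
python3 go.py 0 .0065 .073;python3 -c "
from h import *
grab('wrist','w2');grab('side','s2')"
```

```text
t 3.38 shift [-54.9   0.9   1.1] turn 0.04 width 0.004 F [-0.3  0.3 -0.5]
local [  0.9 -48.4] z 0.0741
```

View pics/w2.png

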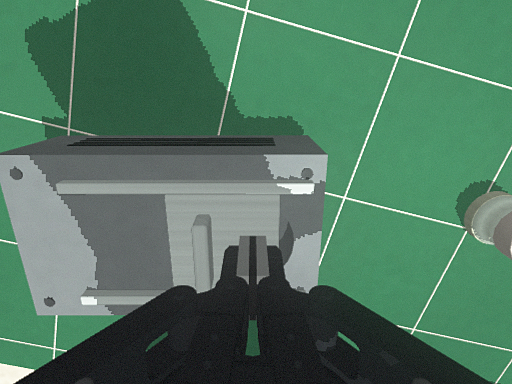

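View pics/s2.png

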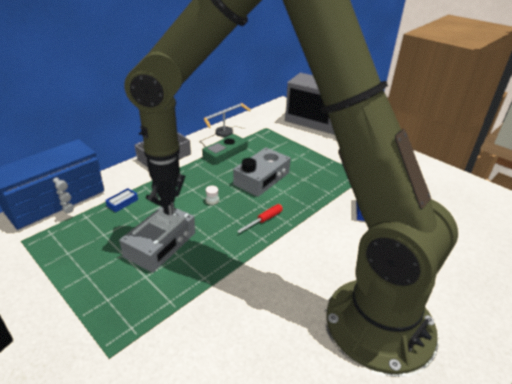

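The tip stands over the plate, right of the tab (tab px (202,250), tip (252,245)). The tips look only about 16 mm thick. Pushing open.

Emit:
drive_tool(moves=[[[-7, 0, 1], 0, -1], [[-14, 0, 1], 0, -1], [[-20, 0, 1], 0, -1], [[-26, 0, 1], 0, -1], [[-32, 0, 1], 0, -1], [[-38, 0, 1], 0, -1], [[-44, 0, 1], 0, -1], [[-49, 0, 1], 0, -1], [[-52, 0, 1], 0, -1], [[-52, 0, 1], 0, -1]])

```text
t: 4.72
ee_pos: [0.526, 0.2155, 0.0721]
tcp_rot: [[0.252, -0.968, -0.001], [-0.968, -0.252, 0.0], [-0.0, 0.001, -1.0]]
force: [-0.8, -0.2, -0.6]
width: -0.0
```

```bash
python3 go.py 0 .0065 .073;python3 -c "
from h import *
grab('wrist','w3')"
```

```text
t 4.72 shift [-2.3  0.1 -0.9] turn 0.1 width -0.0 F [-0.8 -0.2 -0.6]
local [0.1 4.2] z 0.0721
```

View pics/w3.png

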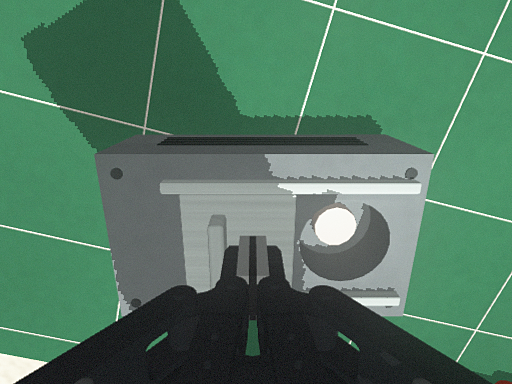

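```bash
cat > meas.py <<'E'
from go import *
def meas(tag,cam='wrist'):
    s,f,P,T=grab(cam,tag)
    m=(P[...,2]>.0575)&(P[...,2]<.09)&(P[...,0]>.42)&(P[...,0]<.64)&(P[...,1]>.08)&(P[...,1]<.33)
    a=np.radians(YAW);B=np.array([[np.cos(a),np.sin(a)],[-np.sin(a),np.cos(a)]])
    q=P[m];L=(q[:,:2]-C)@B.T*1000;z=q[:,2]
    print('extent x',np.percentile(L[:,0],[.3,99.7]).round(1),'y',np.percentile(L[:,1],[.3,99.7]).round(1))
    for xa,xb in((6,12),(12,17)):
      t=(z>.078)&(z<.086)&(L[:,0]>xa)&(L[:,0]<xb)
      print('tab y',t.sum(),np.percentile(L[t,1],[5,50,95]).round(1) if t.any() else '')
    t=(abs(L[:,0])<28)&(z>.073)&(L[:,0]>14)
    # plate edge: profile of median z along y for x 15..28
    pr=[]
    for y in range(-80,80,4):
        k=(L[:,0]>20)&(L[:,0]<29)&(abs(L[:,1]-y)<2); pr.append(f"{y}:{np.median(z[k])*1e3:.1f}" if k.sum()>5 else f"{y}:-")
    print(' '.join(pr))
if __name__=='__main__': meas(sys.argv[1],*(sys.argv[2:]))
E
python3 meas.py w3b
```

```text
extent x [-47.1  50.2] y [-84.9  84.3]
tab y 546 [-5.5 10.6 25.5]
tab y 166 [19.1 22.4 26.3]
-80:64.2 -76:64.3 -72:64.2 -68:64.2 -64:64.2 -60:64.3 -56:64.1 -52:64.1 -48:64.4 -44:64.2 -40:64.4 -36:64.3 -32:64.2 -28:64.2 -24:64.2 -20:64.2 -16:68.4 -12:68.7 -8:68.7 -4:68.7 0:68.7 4:68.8 8:68.8 12:68.8 16:68.6 20:68.8 24:68.9 28:68.8 32:68.8 36:68.7 40:68.7 44:64.7 48:64.3 52:64.3 56:64.2 60:64.3 64:64.2 68:64.2 72:64.2 76:64.3
```

The box is unmoved and the travel is about 57 mm. I'll push the last few millimetres gently onto the stop.

Emit:
drive_tool(moves=[[[-1.5, 0, 0], 0, -1], [[-2.5, 0, 0], 0, -1], [[-3.5, 0, 0], 0, -1], [[-3.5, 0, 0], 0, -1]])

```text
t: 5.32
ee_pos: [0.5254, 0.2175, 0.0721]
tcp_rot: [[0.251, -0.968, -0.001], [-0.968, -0.251, -0.001], [0.001, 0.001, -1.0]]
force: [0.3, -4.1, -1.4]
width: 0.001
```

```bash
python3 go.py 0 .0065 .073;python3 meas.py w4
```

```text
t 5.33 shift [-0.2 -0.  -0.9] turn 0.03 width 0.001 F [ 0.3 -4.1 -1.4]
local [-0.   6.3] z 0.0721
extent x [-47.2  50.2] y [-84.9  84.3]
tab y 560 [-3.1 13.5 27.3]
tab y 156 [20.7 24.3 28. ]
-80:64.2 -76:64.2 -72:64.3 -68:64.2 -64:64.3 -60:64.2 -56:64.3 -52:64.2 -48:64.1 -44:64.3 -40:64.2 -36:64.4 -32:64.2 -28:64.3 -24:64.2 -20:64.2 -16:64.8 -12:68.7 -8:68.7 -4:68.7 0:68.7 4:68.8 8:68.9 12:68.6 16:68.8 20:68.7 24:69.0 28:68.8 32:68.7 36:68.8 40:68.8 44:68.6 48:64.3 52:64.2 56:64.4 60:64.2 64:64.2 68:64.4 72:64.2 76:64.3
```

Emit:
drive_tool(moves=[[[5, 0, 0], 0, -1], [[8, 0, -10], 0, -1], [[12, 0, -30], 0, -1], [[30, 0, -50], 0, -1], [[30, 0, -60], 0, -1], [[30, 0, -60], 0, -1]])

```text
t: 6.12
ee_pos: [0.5334, 0.1905, 0.1333]
tcp_rot: [[0.252, -0.968, 0.002], [-0.968, -0.252, 0.002], [-0.001, -0.002, -1.0]]
force: [0.1, -0.3, 0.1]
width: -0.001
```

```bash
python3 meas.py w5
python3 - <<'E'
from go import *
d=np.load('pics/w5.npz');P=d['P'];c=d['c'].astype(int)
a=np.radians(YAW);B=np.array([[np.cos(a),np.sin(a)],[-np.sin(a),np.cos(a)]])
L=(P[...,:2]-C)@B.T*1000;z=P[...,2]
m=(abs(L[...,0])<25)&(abs(L[...,1]+45)<25)&(z>.036)&(z<.05)
print(m.sum(),np.median(z[m]),np.percentile(L[m],[1,50,99],axis=0).round(1),cv2.minEnclosingCircle(L[m].astype(np.float32)))
delta(0,-.045,.06)
E
```

```text
extent x [-49.5  50.3] y [-84.9  84.2]
tab y 108 [20.7 23.7 27.9]
tab y 97 [20.6 24.  27.9]
-80:64.3 -76:64.3 -72:64.5 -68:64.2 -64:63.9 -60:64.3 -56:64.4 -52:64.2 -48:64.2 -44:64.0 -40:64.1 -36:64.2 -32:64.2 -28:64.3 -24:64.1 -20:64.3 -16:64.9 -12:68.9 -8:68.8 -4:68.8 0:68.8 4:68.7 8:68.8 12:68.7 16:68.8 20:68.8 24:69.0 28:68.7 32:68.6 36:68.9 40:68.7 44:68.6 48:64.2 52:64.2 56:64.1 60:64.2 64:64.1 68:64.4 72:64.3 76:64.2
1329 0.04417323054474326 [[-24.7 -69.8]
 [ -4.3 -46.2]
 [ 12.7 -22.7]] ((-0.8477845788002014, -45.66183853149414), 24.967519760131836)
t 6.17 shift [23.3  0.6 72.5] turn 0.11 width -0.001 F [ 0.1  0.8 -0.1]
local [  0.5 -21.7] z 0.1325
```

View pics/w5.png

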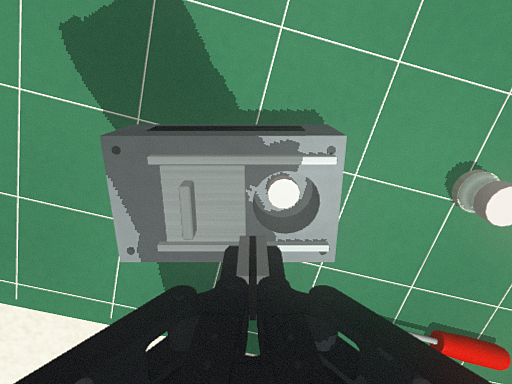

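The shutter is fully open, and the well and white cap at (285,192) are clear. I'll go over the well and down just above the cap.

Emit:
drive_tool(moves=[[[12, 0, 0], 0, -1], [[23, 0, 0], 0, -1], [[23.5, 0.5, 20], 0, -1], [[23.5, 0.5, 45], 0, -1], [[23.5, 0.5, 62], 0, -1], [[23.5, 0.5, 72], 0, -1], [[23.5, 0.5, 80], 0, -1], [[23.5, 0.5, 84], 0, -1], [[23.5, 0.5, 84], 0, -1]])

```text
t: 7.3
ee_pos: [0.5386, 0.1667, 0.0484]
tcp_rot: [[0.252, -0.968, 0.0], [-0.968, -0.252, 0.0], [0.0, -0.0, -1.0]]
force: [-1.0, -0.4, -0.2]
width: 0.004
```

```bash
python3 go.py 0 -.045 .037
```

```text
t 7.3 shift [-1.2  0.  11.4] turn 0.08 width 0.004 F [-1.  -0.4 -0.2]
local [  0.  -46.2] z 0.0484
```

Emit:
drive_tool(moves=[[[-1, 0, 3], 0, -1], [[-1, 0, 6], 0, -1], [[-1, 0, 8], 0, -1], [[-1, 0, 10], 0, -1], [[-1, 0, 11.5], 0, -1], [[-1, 0, 11.5], 0, -1]])

```text
t: 8.05
ee_pos: [0.5385, 0.1679, 0.0373]
tcp_rot: [[0.252, -0.968, 0.001], [-0.968, -0.252, 0.0], [-0.0, -0.001, -1.0]]
force: [-1.0, 0.7, 9.1]
width: 0.002
```

9 N exceeds the 5 N full-down force, so the key is on its stop. I'll add a little margin and hold for well over a second.

Emit:
drive_tool(moves=[[[0, 0, 0.5], 0, -1], [[0, 0, 1], 0, -1], [[0, 0, 1], 0, -1], [[0, 0, 1], 0, -1], [[0, 0, 1], 0, -1]])

```text
t: 8.68
ee_pos: [0.5386, 0.1679, 0.0372]
tcp_rot: [[0.252, -0.968, 0.001], [-0.968, -0.252, 0.0], [0.0, -0.001, -1.0]]
force: [-3.3, -1.3, 16.7]
width: 0.001
```

Emit:
drive_tool(moves=[[[0, 0, 0], 0, -1], [[0, 0, 0], 0, -1], [[0, 0, 0], 0, -1], [[0, 0, 0], 0, -1], [[0, 0, 0], 0, -1], [[0, 0, 0], 0, -1], [[0, 0, 0], 0, -1], [[0, 0, 0], 0, -1], [[0, 0, 0], 0, -1], [[0, 0, 0], 0, -1]])

```text
t: 9.93
ee_pos: [0.5385, 0.1679, 0.0372]
tcp_rot: [[0.252, -0.968, 0.001], [-0.968, -0.252, 0.0], [0.0, -0.001, -1.0]]
force: [-3.2, -0.4, 16.8]
width: -0.002
```

The z position stayed at 0.0372 m (expected 0.037) while the force rose, so this is a hard stop, held for almost 2 s. Coming out and going to the tab's far side.

Emit:
drive_tool(moves=[[[0, 0, -10], 0, -1], [[0, 0, -30], 0, -1], [[0, 0, -60], 0, -1], [[0, 0, -85], 0, -1], [[-20, 0, -85], 0, -1], [[-50, 0, -85], 0, -1], [[-80, 0, -85], 0, -1], [[-100, 0, -85], 0, -1], [[-103, 0, -85], 0, -1], [[-103, 0, -85], 0, -1]])

```text
t: 11.18
ee_pos: [0.5124, 0.2665, 0.1204]
tcp_rot: [[0.251, -0.968, -0.0], [-0.968, -0.251, -0.001], [0.001, 0.001, -1.0]]
force: [-0.3, -0.6, 0.0]
width: -0.001
```

```bash
python3 go.py 0 .057 .073; python3 meas.py w6
```

```text
t 11.18 shift [-0.1 -0.4 47.4] turn 0.05 width -0.001 F [-0.3 -0.6  0. ]
local [-0.3 57. ] z 0.1204
extent x [-49.7  50.3] y [-85.   84.2]
tab y 127 [21.4 25.3 28.8]
tab y 104 [21.5 25.5 28.7]
-80:64.2 -76:64.2 -72:64.2 -68:64.2 -64:64.1 -60:64.1 -56:64.1 -52:64.1 -48:64.1 -44:63.9 -40:64.0 -36:64.0 -32:64.2 -28:64.3 -24:64.2 -20:64.0 -16:64.7 -12:68.7 -8:68.8 -4:68.8 0:68.7 4:68.7 8:68.9 12:68.8 16:68.7 20:68.8 24:69.1 28:68.8 32:68.7 36:68.9 40:68.7 44:68.3 48:64.3 52:64.4 56:64.2 60:64.3 64:64.3 68:64.3 72:64.2 76:64.3
```

View pics/w6.png

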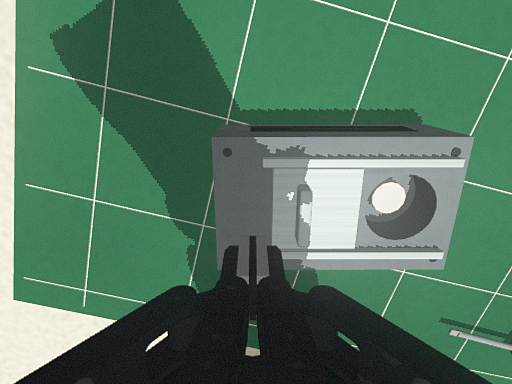

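The box is unmoved, the key is back up and the tip is beyond the tab. Descending and starting to close.

Emit:
drive_tool(moves=[[[0, 0, 25], 0, -1], [[0, 0, 42], 0, -1], [[0, 0, 48], 0, -1], [[0, 0, 48], 0, -1], [[7, 0, 48], 0, -1], [[14, 0, 48], 0, -1], [[20, 0, 48], 0, -1], [[26, 0, 48], 0, -1], [[32, 0, 48], 0, -1], [[38, 0, 48], 0, -1]])

```text
t: 12.48
ee_pos: [0.5223, 0.2304, 0.0731]
tcp_rot: [[0.252, -0.968, 0.001], [-0.968, -0.252, 0.0], [-0.0, -0.001, -1.0]]
force: [0.8, 1.8, 2.7]
width: -0.004
```

Emit:
drive_tool(moves=[[[6, 0, 0], 0, -1], [[12, 0, 0], 0, -1], [[18, 0, 0], 0, -1], [[24, 0, 0], 0, -1], [[28, 0, 0], 0, -1], [[31, 0, 0], 0, -1], [[32, 0, 0], 0, -1], [[32, 0, 0], 0, -1]])

```text
t: 13.48
ee_pos: [0.5297, 0.1994, 0.0726]
tcp_rot: [[0.252, -0.968, -0.001], [-0.968, -0.252, -0.0], [0.0, 0.001, -1.0]]
force: [0.6, 0.7, 0.8]
width: 0.001
```

```bash
python3 go.py 0 -.0163 .073; python3 meas.py w7
```

```text
t 13.47 shift [ 4.  -0.4 -0.4] turn 0.07 width 0.001 F [0.6 0.7 0.8]
local [ -0.4 -12.3] z 0.0726
extent x [-47.4  50.2] y [-84.9  84.2]
tab y 523 [-31.1 -17.4  -1.1]
tab y 161 [-31.6 -28.  -24.5]
-80:64.2 -76:64.2 -72:64.1 -68:68.5 -64:68.7 -60:68.6 -56:68.6 -52:68.7 -48:68.6 -44:68.7 -40:68.7 -36:68.6 -32:68.8 -28:69.0 -24:68.7 -20:68.7 -16:68.8 -12:68.6 -8:64.8 -4:64.2 0:64.1 4:64.2 8:64.2 12:64.4 16:64.3 20:64.2 24:64.2 28:64.3 32:64.3 36:64.4 40:64.2 44:64.2 48:64.2 52:64.3 56:64.2 60:64.2 64:64.1 68:64.4 72:64.3 76:64.3
```

Emit:
drive_tool(moves=[[[1.5, 0, 0], 0, -1], [[3, 0, 0], 0, -1], [[4, 0, 0], 0, -1], [[5, 0, 0], 0, -1], [[5, 0, 0], 0, -1]])

```text
t: 14.15
ee_pos: [0.5311, 0.1945, 0.0727]
tcp_rot: [[0.251, -0.968, -0.0], [-0.968, -0.251, -0.0], [0.0, 0.0, -1.0]]
force: [-1.4, -0.3, 0.5]
width: -0.002
```

```bash
python3 go.py 0 -.0163 .073; python3 meas.py w8
```

```text
t 14.15 shift [-1.1 -0.3 -0.3] turn 0.06 width -0.002 F [-1.4 -0.3  0.5]
local [ -0.3 -17.4] z 0.0727
extent x [-47.9  50.2] y [-84.9  84.3]
tab y 520 [-36.2 -22.3  -5.8]
tab y 157 [-36.6 -33.2 -29.6]
-80:64.2 -76:64.3 -72:68.6 -68:68.6 -64:68.8 -60:68.8 -56:68.7 -52:68.7 -48:68.8 -44:68.7 -40:68.8 -36:68.9 -32:68.9 -28:68.6 -24:68.6 -20:68.7 -16:68.7 -12:64.4 -8:64.4 -4:64.3 0:64.3 4:64.3 8:64.4 12:64.2 16:64.3 20:64.2 24:64.3 28:64.3 32:64.2 36:64.2 40:64.4 44:64.3 48:64.3 52:64.3 56:64.2 60:64.3 64:64.2 68:64.2 72:64.4 76:64.4
```

Nothing resists yet, and the tab is at about -33 against a target of -35. Pushing on to the stop.

Emit:
drive_tool(moves=[[[1, 0, 0], 0, -1], [[2, 0, 0], 0, -1], [[2.5, 0, 0], 0, -1], [[2.5, 0, 0], 0, -1]])

```text
t: 14.7
ee_pos: [0.5317, 0.1925, 0.0728]
tcp_rot: [[0.252, -0.968, -0.0], [-0.968, -0.252, 0.0], [-0.0, 0.0, -1.0]]
force: [-2.1, 1.7, 0.2]
width: 0.001
```

```bash
python3 go.py 0 -.0163 .073; python3 meas.py w9
```

```text
t 14.7 shift [-3.1 -0.2 -0.2] turn 0.08 width 0.001 F [-2.1  1.7  0.2]
local [ -0.2 -19.4] z 0.0728
extent x [-48.   50.2] y [-84.9  84.2]
tab y 520 [-37.8 -24.3  -8.2]
tab y 164 [-38.7 -34.7 -31.4]
-80:64.1 -76:65.0 -72:68.7 -68:68.8 -64:68.8 -60:68.7 -56:68.8 -52:68.7 -48:68.8 -44:68.7 -40:68.7 -36:69.1 -32:68.8 -28:68.7 -24:68.7 -20:68.6 -16:68.3 -12:64.2 -8:64.3 -4:64.3 0:64.2 4:64.2 8:64.2 12:64.2 16:64.3 20:64.3 24:64.3 28:64.1 32:64.2 36:64.4 40:64.3 44:64.4 48:64.4 52:64.3 56:64.3 60:64.4 64:64.3 68:64.4 72:64.3 76:64.4
```

Emit:
drive_tool(moves=[[[0.5, 0, 0], 0, -1], [[1, 0, 0], 0, -1], [[1, 0, 0], 0, -1]])

```text
t: 15.12
ee_pos: [0.5317, 0.1923, 0.0728]
tcp_rot: [[0.252, -0.968, -0.0], [-0.968, -0.252, 0.001], [-0.001, 0.0, -1.0]]
force: [-1.6, 3.8, -1.3]
width: -0.003
```

```bash
python3 go.py 0 -.0163 .073; python3 meas.py w10|head -3
```

```text
t 15.12 shift [-3.4 -0.2 -0.2] turn 0.12 width -0.003 F [-1.6  3.8 -1.3]
local [ -0.2 -19.7] z 0.0728
extent x [-48.2  50.2] y [-84.9  84.2]
tab y 516 [-38.1 -24.6  -8.4]
tab y 159 [-38.7 -34.9 -31.4]
```

The force rose to about 4 N with only 0.2 mm of travel, so the shutter is on its closed stop with the tab at -34.9. Backing off and lifting clear.

Emit:
drive_tool(moves=[[[-5, 0, 0], 0, -1], [[-11, 0, 0], 0, -1], [[-14, 0, -15], 0, -1], [[-14, 0, -50], 0, -1], [[-14, 0, -90], 0, -1], [[-14, 0, -125], 0, -1], [[-14, 0, -125], 0, -1], [[-14, 0, -125], 0, -1]])

```text
t: 16.18
ee_pos: [0.5284, 0.2045, 0.198]
tcp_rot: [[0.251, -0.968, 0.0], [-0.968, -0.251, -0.0], [0.0, -0.0, -1.0]]
force: [0.8, 0.0, -0.3]
width: 0.004
```

```bash
python3 go.py 0 -.0163 .073; python3 meas.py w11; python3 -c "
from h import *
grab('top','t11')
a=cv2.imread('pics/top0.png');b=cv2.imread('pics/t11.png');cv2.imwrite('pics/cmp.png',np.vstack([a[80:280,80:430],b[80:280,80:430]]))"
```

```text
t 16.18 shift [  9.2  -0.3 125. ] turn 0.06 width 0.004 F [ 0.8  0.  -0.3]
local [-0.3 -7. ] z 0.198
extent x [-49.7  50.2] y [-84.8  84.1]
tab y 59 [-38.4 -34.8 -31.5]
tab y 56 [-39.1 -35.1 -31.5]
-80:64.0 -76:64.7 -72:68.8 -68:68.7 -64:68.6 -60:68.8 -56:68.7 -52:68.8 -48:68.9 -44:68.7 -40:69.0 -36:69.1 -32:68.9 -28:68.7 -24:68.7 -20:68.6 -16:68.3 -12:64.1 -8:64.3 -4:64.2 0:64.3 4:64.0 8:64.4 12:64.2 16:64.0 20:64.2 24:64.1 28:64.3 32:64.2 36:64.1 40:64.2 44:64.3 48:64.0 52:64.2 56:64.3 60:64.2 64:64.2 68:64.4 72:64.2 76:64.4
```

View pics/w11.png

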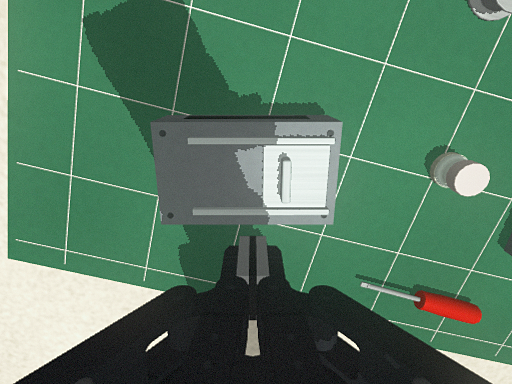

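View pics/cmp.png

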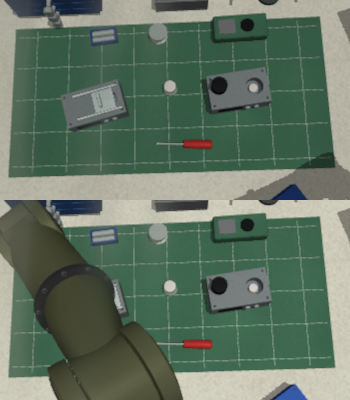

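The shutter covers the well completely (plate about x 263–330 in the wrist view). The neighbour, tin, jar and screwdriver sit where they did before. Handing in.

```bash
python3 -c "
from rig import manip
print(manip.finish_job())"
```

```text
the job is handed in; nothing more can be done
None
```

The reset is done and handed in at about 16.3 s of the 56 s allowed; the hand-in reports no verdict.

- **Opening:** I pushed the shutter by its tab to the open stop. The tab measured about +24 to +25 mm along the supply's y (nominal +25), and the force rose to about 4 N at the end.
- **Reset key:** I pressed it onto its hard stop, with the fingertip at z 0.0372 m against an expected 0.037 m. The force rose from 9 to 17 N without further travel, and I held it there for almost 2 s.
- **Closing:** I pushed the tab from its far side to the closed stop. The tab ended at about -35 mm (nominal -35 mm), and the force rose with no further travel.

In the last checks the supply's edges were within about 0.2 mm of where they were. The neighbour, tin, jar, screwdriver and the other things in view had not moved, and the arm was clear and touching nothing. No check failed. The fingers looked about 16 mm thick in one picture, but contact with the tab showed about 29 mm, so I used contact force and measured tab positions to find the end of each push.

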